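# Close up the slicing board and tighten its wing nut

## Robot

A 7-joint arm with a two-finger parallel gripper is mounted at the origin on a cart in front of the work surface, level with it; the furniture and walls round the work are solid. World frame = base frame: x ahead of the robot, y to its left, z up, the work surface at z = 0. Lengths are in mm, angles in rad, forces in N, time in s.
With the tool pointing down it reaches from about 400 to 875 mm from the base axis. Payload 4.4 kg.
Tool frame: the origin (TCP) lies midway between the tips of the shut fingers; the grasp point (between the pads) lies 19 mm behind it; z points along the fingers, y is the line along which they close (so a half turn about z gives the same grasp; the last joint's range is limited). The gripper opens to 85 mm and grips with 20 to 120 N. Pads are 22 mm wide; open, the fingers measure 114 mm over their backs; the gripper's body (76 mm by 85 mm) begins 54 mm behind the grasp point. The pads swing forward as they close: fully open they stand 13 mm farther back than shut.
Start: joints at [-1.167, 0.628, 0.038, 1.517, -0.027, 0.996, -0.02], TCP at [294.24, 579.604, 231.313] pointing down, gripper open.
Joint ranges: [-3.06, 3.06], [-0.37, 2.12], [-1.25, 1.32], [0.18, 2.47], [-1.1, 4.24], [0.23, 1.98], [-2.94, 2.94]. Speed limits (rad/s): [2.57, 2.57, 3.14, 3.14, 3.14, 3.14, 3.14].

## Interface

Orientations are given as [roll, pitch, yaw] about the fixed x, y, z axes, in that order (R = Rz(yaw) Ry(pitch) Rx(roll)).
In Python, from cell import telemetry, eyes, ctrl, finder gives the robot as it stands.
- The arm moves only by the tool move_arm, never from a script. Its argument "steps" is a list of rows, each a list of 7 numbers: the turn, a rotation vector about the world's x, y, z in degrees, then the shift along the world's x, y, z in m, then the finger opening in m, from 0 to 0.0854. A call has 1 to 5 rows; each row shifts and turns the commanded pose from where the row before left it; what a row does not reach is not made up. A row lasts 1/10 s, in which the tool goes at most 50 mm and 8.59 degrees, less where a joint would pass 70% of its speed; a pose out of reach is approached as far as the arm can. A call with a gripper value outside its range is refused whole. The fingers move at their own pace and stop on an object; the grip force is fixed at half the most. Time passes only in rows, so rows that do not move let the fingers close. It gives the time, the measured TCP pose, the force, the opening and the grip force at its end, in the units of the state.
- telemetry.read_state(): the state, without advancing time (a new reading comes with each control period).
- eyes.get_image(name): name is "scene" or "top"; returns (picture, depth): 420x560x3 uint8, blue, green, red; 420x560 float32, mm along the optical axis (not along the pixel's ray), 0 where there is no reading.
- eyes.calibration(name): a dict with "fx", "fy", "cx", "cy" (pixels), "position" and "attitude" of the camera in the world. Camera axes: x right, y down, z forward; pixel columns grow to the right and rows downward; lengths in mm; the calibration is good to about 2 mm. A picture is of the moment at which its call begins. calibration takes no time and is no camera call.
- ctrl.finish_job(): hands the job in; it is judged then, once.
Trained networks look in the newest picture that a camera, given by its name, has taken for a name from the list of things; names that differ only in an ending like _2 or _b are one class to them, and where a whole thing is asked for, a point or a joint stands for the part that bears it (a point fixed in the world has none). Each returns a list of dicts, best first, with "confidence" (0 to 1); they miss things now and then, are a little off and sometimes report something else, mostly with a low value. They report only what shows in the picture. A call takes as long as a camera call.
- finder.boxes_of(camera, name): "location" ([x, y, z] in mm, in the coordinates of the camera as it stood for that picture, good to about 4 mm: the middle of the surface that is visible of it).
- finder.cut_out(camera, name): "mask" (420x560 bool, what is visible of it).
- finder.pinpoint(camera, name): "location" ([x, y, z] in mm, in the coordinates of the camera as it stood for that picture, good to about 4 mm: a listed point, or the origin of a listed thing).
The state is a dict: "clock": time; "qpos": joint angles; "qd": joint speeds; "tau": joint torques, N m; "eef_pos": TCP position; "tool_rot": TCP orientation; "force": force on the tool from outside, world axes, zero at the start; "torque": the same for the moment, N m; "width": finger opening in mm; "gripper_force": force on a finger pad.
Only numpy, scipy, OpenCV 4.12 (cv2) and the standard library are available. Lean on these libraries where they do the work, as an engineer would, in place of code of your own. Each camera call takes 0.05 s, during which the arm holds its last target. There are 200 camera calls.

## Task

Close up the slicing board: push its sliding stop fully home against the fixed end block, then turn the loose wing nut clockwise (seen from above) until it is tight, stroking its wings round with the fingertips, stroke after stroke. Only push, never pinch the stop or the nut, and leave the things standing around where they are. At the end the stop must still be home and the nut tight.

Things in the scene. Friction and masses are not known exactly. Their poses are not given: they have to be found in the camera images.
- board: Pale wooden slicing board fixed on the worktop, 220 (x) x 140 (y) x 18 mm; origin at the centre of its underside. At its +x end a fixed end block stands across it, 20 x 130 mm, top 55.5 mm above the worktop, inner face at x = +88 mm. A metal foot plate (top 22 mm above the worktop), part of the sliding stop and carrying the wing nut, slides along y = 0. The board may be touched.
- stop (a joint): Sliding stop: distance (m) still to go until its bar touches the end block; 0 = fully home (hard stop), at most 0.07, starts at 0.025 to 0.06. It goes home along the board's +x, needs about 8 N to slide and stays where it is left. A tight nut does not lock it here: it still slides if pushed that hard.
- stop_back: Back half (away from the end block) of the stop's bar of darker wood. The whole bar is 14 (x) x 130 (y) mm, top 55.5 mm above the worktop. Origin on the wing nut's axis at the board's top (18 mm above the worktop), moving with the stop; axes parallel to the board's. The bar's back face, the one to push, lies at x = +38 mm from this origin.
- stop_front: The front half of the same bar (x = +45 to +52 mm), facing the end block. Same origin and axes as stop_back.
- wing_nut (a joint): Angle (rad) the nut must still turn clockwise, seen from above, until tight against a hard stop; 0 = tight, starts at 3.6 to 6.6; clockwise lowers it. It neither rises nor sinks, has about 0.04 N m of friction and stays where it is left. It travels with the stop. When tight its wings point 115 degrees anticlockwise (from above) of the board's +x, and opposite.
- wing_lead: Steel wing nut's wings: the half of their thickness with the faces pushed to turn it clockwise. Two upright rounded wings along this body's +x and -x, 8 to 34 mm from the axis, 6 mm thick in all, 27 to 48 mm above the worktop. Origin on the nut's axis 18 mm above the worktop; turns with the nut. For clockwise push the +x wing on its +y face or the -x wing on its -y face.
- wing_trail: The other half of the thickness of the same wings (their opposite faces). Same origin and axes as wing_lead. The hub between the wings is a cone of 11.5 mm radius, up to 36 mm above the worktop, with a stud end of 4 mm radius up to 43 mm.
- post (a point): Centre, at worktop height, of a fixed oak post, about 125 x 95 mm, that rises past the worktop to the ceiling between the hob and the board. The board lies to its right; an arm that starts to its left must draw in to pass in front of it. A wall cabinet hangs 0.44 m above the back of the worktop.
- potato_1: Small loose potato, 45 x 49 x 34 mm, beyond the end-block end of the board; origin under it. Leave alone.
- cork: Wine cork standing on end, 23 mm wide, 38 mm high, behind the board's back edge (board -y side); origin under it. Leave alone.
- shaker: Grey salt shaker, 44 mm wide, 90 mm high, loose near the board; origin under it. Leave alone.
- thyme_jar: Spice jar with a black cap, 40 mm wide, 105 mm high, loose near the board; origin under it. Leave alone.
- red_jar: Jam jar with a green lid, 64 mm wide, 99 mm high, loose near the board; origin under it. Leave alone.

How it is judged (in metres and radians):
On the way, in this order (a step that is already met when the one before it is completed fails the run):
1. the stop is pushed home: within 3 mm of the end block (value of joint stop below 0.003 m), for 0.2 s.
2. the wing nut is tight: within 0.2 rad of its hard stop (value of joint wing_nut below 0.2 rad), for 0.2 s.
At the end, for the whole second after the job is handed in: The stop is within 3 mm of the end block, the wing nut is within 0.2 rad of tight and at rest (value of joint stop below 0.003 m and value of joint wing_nut below 0.2 rad and velocity of joint wing_nut between -0.1 and 0.1 rad/s); the robot touches nothing.
It fails at once if the wing nut is pinched: the fingers press more than 5 N on the pushed faces and on the opposite faces of its wings at once (contact force between the fingers and wing_lead above 5 N and contact force between the fingers and wing_trail above 5 N).
It fails at once if the stop's bar is pinched: the fingers press more than 5 N on its back half and on its front half at once (contact force between the fingers and stop_back above 5 N and contact force between the fingers and stop_front above 5 N).
It fails at once if one of the things standing around (potato, cork, shaker, two jars) is moved by more than 20 mm (distance of any of potato_1, cork, shaker, thyme_jar, red_jar from where it was at the start of the episode above 0.02 m).
It fails at once if the cork, the shaker or a jar is tipped over (angle between any of cork, shaker, thyme_jar, red_jar's own z axis and vertical above 0.3 rad).
It also fails if it takes over 67 s, if anything falls off the work surface, if the arm or the gripper's body presses on something with over 40 N, if the wrist force passes 120 N, or if a joint passes its speed limit or range.

## Working session

There is one attempt and no reset: what is moved stays moved. The work goes in short steps, Python scripts to look and compute and a tool call to move; the robot and the scene stay as the last step left them, time stands still between calls to the robot, and variables do not carry over. Pictures are saved under pics/ and viewed, at most 10 in all, crops included, and the job is handed in when it is done.

Besides the shell and the picture viewer there is one more tool, called by a JSON object that holds its "method" and its "body". move_arm: Moves the arm, as the interface text tells. Its arguments: {"type":"object","properties":{"steps":{"type":"array"}},"required":["steps"]}

```bash
mkdir -p pics
cat > h.py <<'E'
import numpy as np,cv2
from scipy.spatial.transform import Rotation as R
from cell import telemetry, eyes, ctrl, finder
def cam(n):
    c=eyes.calibration(n); a=np.array(c["attitude"],float)
    M=a if a.shape==(3,3) else (R.from_euler('xyz',a).as_matrix() if a.size==3 else R.from_quat(a).as_matrix())
    return c,M,np.array(c["position"],float)
def w(n,p):
    c,M,t=cam(n); return M@np.array(p,float)+t
def cloud(n,d,m):
    c,M,t=cam(n); v,u=np.nonzero(m&(d>0)); z=d[v,u]
    P=np.c_[(u-c["cx"])*z/c["fx"],(v-c["cy"])*z/c["fy"],z]
    return P@M.T+t
def px(n,P):
    c,M,t=cam(n); q=(np.array(P)-t)@M; return q[0]/q[2]*c["fx"]+c["cx"],q[1]/q[2]*c["fy"]+c["cy"]
E
python3 - <<'E'
from h import *
print(telemetry.read_state())
for n in("scene","top"):
    print(n,eyes.calibration(n))
    im,d=eyes.get_image(n); cv2.imwrite(f"pics/{n}0.png",im)
    for k in("board","stop_back","wing_nut","wing_lead","post","potato_1","cork","shaker","thyme_jar","red_jar"):
        try:
            print(k,[(np.round(w(n,r["location"])).tolist(),round(r["confidence"],2)) for r in finder.pinpoint(n,k)[:2]])
        except Exception as e: print(k,e)
E
```

```text
{'clock': 0.0, 'qpos': array([-1.16679555,  0.62933611,  0.0384379 ,  1.51837888, -0.02703324,
        0.99631442, -0.01997178]), 'qd': array([-0.00122928, -0.00091728, -0.0001034 , -0.00057912, -0.0009674 ,
        0.00054843, -0.00058966]), 'tau': array([ 9.46000146e-04, -5.63415492e+01,  1.22608557e+00, -1.93441433e+01,
        1.09411959e-02,  1.02266326e-02,  1.05311403e-05]), 'eef_pos': array([293.93626883, 579.02911951, 230.39203226]), 'tool_rot': array([-3.13967334e+00, -5.10773648e-06,  2.67180504e+00]), 'force': array([-0.40607205,  0.08873193, -0.54001991]), 'torque': array([-0.0318031 , -0.0570453 , -0.03274869]), 'gripper_force': 0.0, 'width': 85.48889043208128}
scene {'fx': 471.7400351950835, 'fy': 471.7400351950835, 'cx': 276.5030045073865, 'cy': 219.28065218019933, 'position': array([-107.27389918, -713.18512614,  585.25949032]), 'attitude': array([-2.13998106, -0.0097789 , -0.7843127 ])}
board [([458.0, -229.0, -0.0], 0.67), ([509.0, -386.0, -2.0], 0.16)]
stop_back [([462.0, -229.0, 19.0], 0.87), ([355.0, -350.0, -3.0], 0.57)]
wing_nut it knows: board, cork, post, po
[... 333 characters left out ...]
': 422.92788277983686, 'fy': 422.92788277983686, 'cx': 281.01741513926737, 'cy': 213.57084882636312, 'position': array([ 430.10247091, -130.8430238 ,  913.1903709 ]), 'attitude': array([-3.03967519,  0.01199565, -1.57666919])}
board [([462.0, -229.0, -0.0], 0.6)]
stop_back []
wing_nut it knows: board, cork, post, potato, red_jar, shaker, stop_back, stop_front, thyme_jar, wing_lead, wing_trail
wing_lead [([469.0, -228.0, 18.0], 0.54)]
post []
potato_1 [([598.0, -146.0, -0.0], 0.8), ([601.0, -314.0, 5.0], 0.69)]
cork [([547.0, -290.0, 1.0], 0.69)]
shaker [([354.0, -347.0, 0.0], 0.86), ([599.0, -147.0, -1.0], 0.57)]
thyme_jar [([603.0, -314.0, 4.0], 0.8)]
red_jar [([511.0, -383.0, -1.0], 0.76)]
```

View pics/top0.png

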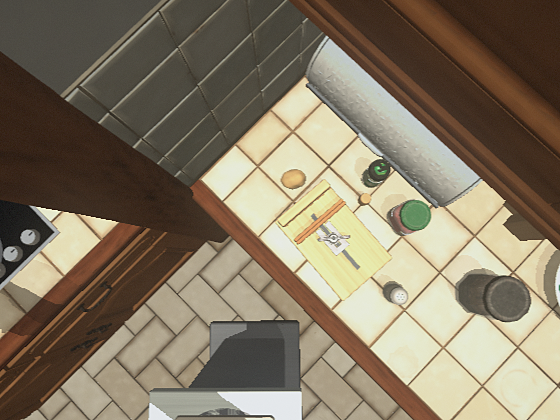

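View pics/scene0.png

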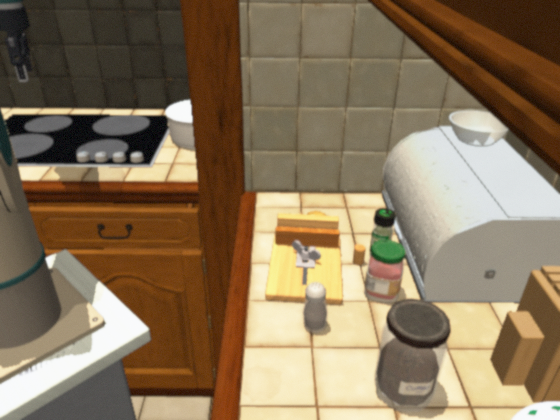

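The top view shows the board centred near (335,240), with its end block at upper left (305,205), the bar at (318,222) and the nut at (334,239). The potato is at (292,179), the cork at (365,199), the jars at (376,172) and (410,217), and the shaker at (397,294). The post corner is at about (225,235). Next I'll fit the geometry.

Run:
```python
from h import *
B=None
for n in("top","scene"):
    im,d=eyes.get_image(n)
    c=cloud(n,d,np.ones(d.shape,bool))
    C=c[(np.hypot(c[:,0]-475,c[:,1]+220)<150)]
    for k in("board","stop_back","stop_front","wing_lead","wing_trail"):
        for r in finder.cut_out(n,k)[:1]:
            P=cloud(n,d,r["mask"]); 
            if len(P)<5: continue
            (cx,cy),(a,b),ang=cv2.minAreaRect(P[:,:2].astype(np.float32))
            print(n,k,round(r["confidence"],2),len(P),"rect",np.round([cx,cy,a,b,ang],1),"z",np.percentile(P[:,2],[5,50,95]).round(1))
    T=C[(C[:,2]>51)&(C[:,2]<60)&(np.hypot(C[:,0]-475,C[:,1]+200)<110)]
    print("tops",len(T)); np.save(f"tops_{n}.npy",T)
    if len(T): 
        print(np.round(cv2.minAreaRect(T[:,:2].astype(np.float32)),1) if 0 else cv2.minAreaRect(T[:,:2].astype(np.float32)))
    N=C[(C[:,2]>30)&(C[:,2]<50)&(np.hypot(C[:,0]-466,C[:,1]+228)<38)]
    if len(N): print("nut",len(N),N[:,:2].mean(0),N[:,2].max(),np.linalg.eigh(np.cov(N[:,:2].T)))
    # post slice: points at height 100-400
    Q=c[(c[:,2]>60)&(c[:,2]<430)&(c[:,1]>-150)&(c[:,1]<250)&(c[:,0]>300)]
    if len(Q): print("post",np.percentile(Q,[1,5,50,95,99],axis=0).round())
    if n=="top":
        s=im[150:320,250:430]; cv2.imwrite("pics/crop1.png",cv2.resize(s,None,fx=4,fy=3.5,interpolation=cv2.INTER_CUBIC)[:600,:800])
```

```text
top board 0.65 6733 rect [ 466.4 -231.7  218.4  140.    40.3] z [16.  19.1 56.4]
top stop_back 0.59 212 rect [ 499.1 -201.6    6.9  126.7   40.2] z [52.6 55.7 57.9]
top stop_front 0.52 216 rect [ 505.2 -197.8    8.9  127.8   41.2] z [52.9 55.8 58.5]
top wing_trail 0.7 389 rect [ 596.9 -147.4   43.2   50.3   35.1] z [14.9 27.6 33.9]
tops 1030
((523.123779296875, -183.05294799804688), (67.43970489501953, 129.33352661132812), 40.31279373168945)
nut 138 [ 468.38426212 -229.70584314] 49.38547386469372 EighResult(eigenvalues=array([ 13.42598894, 270.16796494]), eigenvectors=array([[-0.99446973, -0.10502356],
       [-0.10502356,  0.99446973]]))
post [[ 492. -143.   68.]
 [ 504. -121.   98.]
 [ 648.   20.  306.]
 [ 790.  130.  420.]
 [ 812.  143.  428.]]
scene board 0.8 5570 rect [ 479.6 -217.1  357.4  138.3   40.3] z [14.7 18.4 54.4]
scene stop_back 0.73 1007 rect [ 484.5 -212.6   39.6  129.1   40. ] z [20.1 39.1 54.6]
scene wing_lead 0.42 67 rect [ 460.2 -208.7    5.3   25.     7.4] z [29.1 36.5 45.8]
scene wing_trail 0.42 78 rect [ 464.1 -250.     5.8   26.1    3.3] z [29.4 37.5 45.3]
tops 678
((517.847900390625, -184.02981567382812), (70.65238952636719, 129.9935302734375), 39.357948303222656)
nut 281 [ 468.75915039 -225.89447513] 49.31662396077877 EighResult(eigenvalues=array([125.75840612, 459.30193868]), eigenvectors=array([[-0.95354296,  0.30125708],
       [ 0.30125708,  0.95354296]]))
post [[ 488. -147.   65.]
 [ 498. -132.   84.]
 [ 655.   11.  270.]
 [ 799.  133.  415.]
 [ 813.  147.  427.]]
```

View pics/crop1.png

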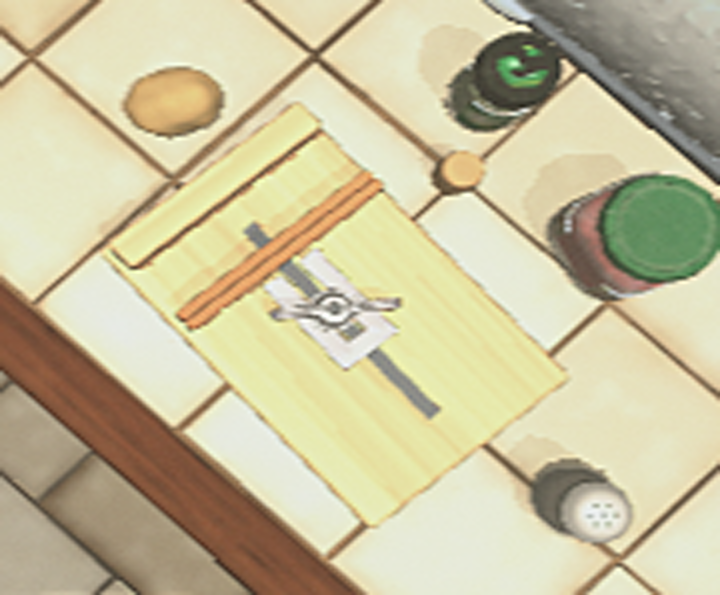

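The board yaw is 40.3°, the nut axis is near (468,-229), about 33 mm remain on the stop, and the wing line lies at 96°/-84° world. That leaves about 301° to turn. Before travelling I'll check the post's clearance by azimuth.

Run:
```python
from h import *
A=[]
for n in("top","scene"):
    im,d=eyes.get_image(n); A.append(cloud(n,d,np.ones(d.shape,bool)))
for zl,zh in((80,250),(250,430),(430,800)):
  for nm,c in zip("ts",A):
    c=c[(c[:,2]>zl)&(c[:,2]<zh)]; r=np.hypot(c[:,0],c[:,1]); a=np.degrees(np.arctan2(c[:,1],c[:,0]))
    print(zl,nm,[(b,int(np.percentile(r[(a>=b)&(a<b+8)&(r>200)],1))) for b in range(-64,72,8) if ((a>=b)&(a<b+8)&(r>200)).sum()>5])
```

```text
80 t [(-64, 593), (-56, 592), (-48, 482), (-40, 610), (-32, 658), (-24, 746), (-16, 787), (-8, 671), (0, 563), (8, 513), (16, 511)]
80 s [(-64, 591), (-56, 598), (-48, 489), (-40, 609), (-32, 655), (-24, 746), (-16, 783), (-8, 667), (0, 559), (8, 509), (16, 506), (24, 729), (32, 736), (40, 1064), (48, 1068), (56, 688), (64, 1129)]
250 t [(-16, 786), (-8, 669), (0, 562), (8, 512), (16, 510)]
250 s [(-24, 967), (-16, 783), (-8, 666), (0, 560), (8, 509), (16, 505), (32, 1068), (40, 1064), (48, 1068), (56, 575), (64, 573)]
430 t [(-48, 605), (-40, 608), (-32, 623), (-24, 651), (-16, 693), (-8, 669), (0, 563), (8, 513), (16, 510)]
430 s [(-64, 615), (-56, 604), (-48, 602), (-40, 605), (-32, 619), (-24, 647), (-16, 691), (-8, 668), (0, 559), (8, 509), (16, 506)]
```

{"method": "move_arm", "body": {"steps": [[0,0,0,-0.0226,-0.0444,0,0.04],[0,0,0,-0.0226,-0.0444,0,0.04],[0,0,0,-0.0226,-0.0444,0,0.04],[0,0,0,-0.0226,-0.0444,0,0.04],[0,0,0,-0.0226,-0.0444,0,0.04]]}}

```text
clock: 2.2
eef_pos: [180.4, 355.9, 231.4]
tool_rot: [3.141, -0.0, 2.672]
force: [0.4, 0.7, 0.6]
width: 39.5
gripper_force: 0.0
```

{"method": "move_arm", "body": {"steps": [[0,0,-7,0.042,-0.025,0,0.04],[0,0,-7,0.039,-0.03,0,0.04],[0,0,-7,0.035,-0.034,0,0.04],[0,0,-7,0.03,-0.038,0,0.04],[0,0,-7,0.0255,-0.0416,0,0.04]]}}

```text
clock: 2.7
eef_pos: [354.7, 188.0, 231.8]
tool_rot: [3.139, -0.0, 2.056]
force: [1.0, -0.1, 0.6]
width: 40.1
gripper_force: 0.0
```

{"method": "move_arm", "body": {"steps": [[0,0,-7,0.02,-0.0445,0,0.04],[0,0,-7,0.0147,-0.0465,0,0.04],[0,0,-7,0.0089,-0.048,0,0.04],[0,0,-7,0.003,-0.0487,0,0.04],[0,0,-7,-0.003,-0.0487,0,0.04]]}}

```text
clock: 3.2
eef_pos: [397.3, -49.5, 231.7]
tool_rot: [3.139, 0.0, 1.445]
force: [1.0, 0.7, -1.3]
width: 39.8
gripper_force: 0.0
```

{"method": "move_arm", "body": {"steps": [[0,0,-7,-0.0089,-0.048,0,0.085],[0,0,-7,-0.0147,-0.0465,0,0.085],[0,0,-7,-0.02,-0.0445,0,0.085],[0,0,-8,0.03,-0.01,0,0.085],[0,0,-7,0.03,-0.01,0,0.085]]}}

```text
clock: 3.7
eef_pos: [412.5, -208.5, 232.0]
tool_rot: [3.141, -0.001, 0.811]
force: [0.9, 0.4, -0.2]
width: 85.0
gripper_force: 0.0
```

```bash
python3 -c "
from h import *
s=telemetry.read_state();print(s['eef_pos'],s['tool_rot'],s['qpos'],s['force'])"
```

```text
[ 412.48111594 -208.53181946  231.95870179] [ 3.14071446e+00 -1.07445668e-03  8.11279029e-01] [-0.06430995  0.42840613  0.66144434  2.03271158 -0.36635632  0.79619485
  0.05419023] [ 0.85097382  0.37929294 -0.16196549]
```

{"method": "move_arm", "body": {"steps": [[0,0,-3,0.0345,-0.0045,-0.025,0.085],[0,0,-3.2,0.0345,-0.0045,-0.025,0.085],[0,0,0,0,0,-0.045,0.085],[0,0,0,0,0,-0.04,0.085],[0,0,0,0,0,0,0.085]]}}

```text
clock: 4.2
eef_pos: [478.7, -213.4, 92.2]
tool_rot: [-3.133, 0.004, 0.714]
force: [-0.8, 0.6, 0.6]
width: 85.0
gripper_force: 0.0
```

```bash
python3 -c "
from h import *
im,d=eyes.get_image('scene'); s=im[130:330,220:460]; cv2.imwrite('pics/s1.png',cv2.resize(s,None,fx=3,fy=3))"
```

```text
(no output)
```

View pics/s1.png

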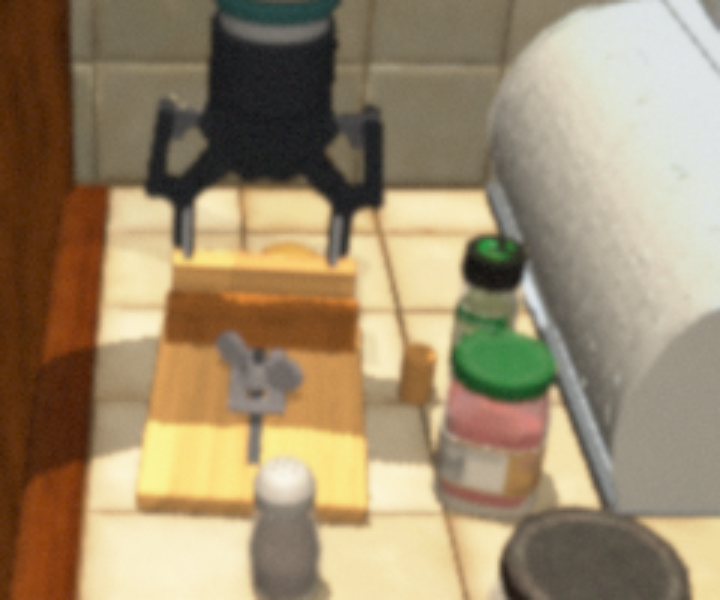

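The open fingers straddle the nut above the board, at (185,250) and (340,250) in the crop. The jars and cork are clear, so I'll lower and push.

{"method": "move_arm", "body": {"steps": [[0,0,-0.5,0.003,-0.004,-0.03,0.085],[0,0,0,0,0,-0.036,0.085],[0,0,0,0,0,0,0.085]]}}

```text
clock: 4.55
eef_pos: [484.0, -218.9, 29.7]
tool_rot: [-3.139, 0.0, 0.705]
force: [0.2, 1.0, 0.3]
width: 85.2
gripper_force: 0.0
```

{"method": "move_arm", "body": {"steps": [[0,0,0,0.0076,0.0065,0,0.085],[0,0,0,0.0076,0.0065,0,0.085],[0,0,0,0.0076,0.0065,0,0.085],[0,0,0,0,0,0,0.085]]}}

```text
clock: 4.95
eef_pos: [508.4, -200.8, 32.6]
tool_rot: [3.138, 0.001, 0.705]
force: [-1.5, -2.9, -2.3]
width: 85.0
gripper_force: 1.6
```

{"method": "move_arm", "body": {"steps": [[0,0,0,0.0038,0.0033,-0.002,0.085],[0,0,0,0.0038,0.0033,-0.002,0.085],[0,0,0,0.0,0.0,0,0.085]]}}

```text
clock: 5.25
eef_pos: [516.1, -195.4, 29.3]
tool_rot: [3.137, 0.0, 0.703]
force: [-2.6, -3.8, 0.9]
width: 84.7
gripper_force: 2.7
```

{"method": "move_arm", "body": {"steps": [[0,0,0,0.0023,0.0019,0,0.085],[0,0,0,0.0,0.0,0,0.085]]}}

```text
clock: 5.45
eef_pos: [517.2, -194.4, 29.3]
tool_rot: [3.137, 0.002, 0.703]
force: [-6.1, -6.2, 2.0]
width: 84.7
gripper_force: 4.1
```

{"method": "move_arm", "body": {"steps": [[0,0,0,0.003,0.0026,0,0.085],[0,0,0,0.0,0.0,0,0.085]]}}

```text
clock: 5.65
eef_pos: [517.2, -194.4, 29.3]
tool_rot: [3.137, 0.007, 0.701]
force: [-12.1, -10.5, 4.7]
width: 85.3
gripper_force: 7.9
```

{"method": "move_arm", "body": {"steps": [[0,0,0,0.003,0.0026,0,0.085],[0,0,0,0.0,0.0,0,0.085]]}}

```text
clock: 5.85
eef_pos: [517.2, -194.4, 29.3]
tool_rot: [3.138, 0.012, 0.7]
force: [-17.2, -14.8, 7.7]
width: 85.2
gripper_force: 11.8
```

{"method": "move_arm", "body": {"steps": [[0,0,0,-0.013,-0.011,0,0.085],[0,0,0,0,0,0.04,0.085],[0,0,0,-0.01,-0.009,0.04,0.085],[0,0,8,0,0,0.03,0.034],[0,0,8,0,0,0,0.034]]}}

```text
clock: 6.35
eef_pos: [504.2, -207.8, 143.2]
tool_rot: [3.13, -0.002, 0.99]
force: [0.0, -0.4, 0.3]
width: 58.6
gripper_force: 0.0
```

```bash
cat > look.py <<'E'
from h import *
import sys
im,d=eyes.get_image("scene"); c=cloud("scene",d,np.ones(d.shape,bool))
u=np.array([.763,.647]); v=np.array([-.647,.763]); p0=np.array([493,-207.5])
def bf(P): q=P[:,:2]-p0; return np.c_[q@u,q@v]
b=bf(c); N=(c[:,2]>30)&(c[:,2]<51)&(np.hypot(b[:,0],b[:,1])<37)&(b[:,0]<36)
print("nut",N.sum(),b[N].mean(0).round(1),c[N,2].max().round(1))
H=(c[:,2]>42)&N
if H.sum()>4:
    x0,y0=np.polyfit(*b[H].T,1) if 0 else (0,0); val,vec=np.linalg.eigh(np.cov(b[H].T)); print("top pts",H.sum(),b[H].mean(0).round(1),"ang world",(np.degrees(np.arctan2(vec[1,1],vec[0,1]))+40.3)%180,val)
for k in("stop_back","wing_lead","wing_trail"):
    for r in finder.pinpoint("scene",k)[:1]: print(k,w("scene",r["location"]).round(1),round(r["confidence"],2))
    for r in finder.cut_out("scene",k)[:1]:
        P=cloud("scene",d,r["mask"]); 
        if len(P)>5: print(k,"mask",len(P),bf(P).mean(0).round(1),np.percentile(bf(P),[3,97],axis=0).round(1).tolist())
s=im[150:290,260:400]; cv2.imwrite(sys.argv[1],cv2.resize(s,None,fx=4,fy=4))
t=telemetry.read_state();print(t['eef_pos'],t['tool_rot'],t['qpos'].round(2),t['clock'])
E
python3 look.py pics/s2.png
```

```text
nut 254 [2.  1.1] 50.8
top pts 67 [6.4 2.3] ang world 76.861626498282 [171.88074515 505.13183787]
stop_back mask 907 [36.8  1.1] [[33.9, -57.3], [40.1, 62.3]]
wing_lead [ 490.3 -209.4   18.3] 0.45
wing_lead mask 68 [ 7.6 20.5] [[1.6, 10.9], [14.2, 27.8]]
wing_trail [ 492.2 -207.1   16.4] 0.39
[ 500.37189009 -205.78536242  136.22850537] [-3.14097368e+00  1.46205944e-04  9.82581237e-01] [ 0.02  0.66  0.49  1.92 -0.48  0.68  0.22] 6.7
```

View pics/s2.png

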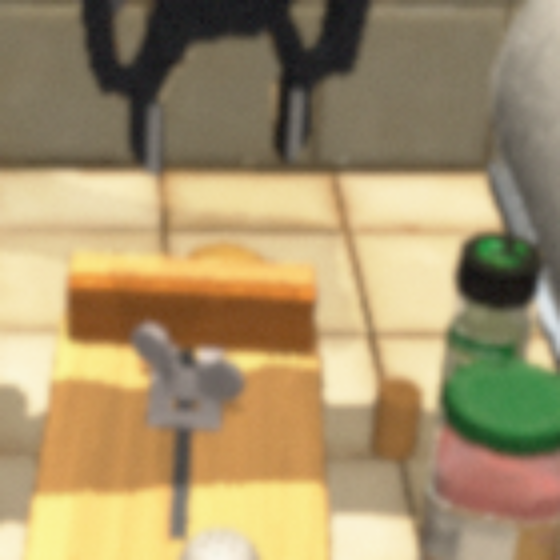

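The bar sits flush against the end block, and the nut is at (190,385) in the crop with its wings unturned. Next I'll bring the tool over the nut axis and lower it.

{"method": "move_arm", "body": {"steps": [[0,0,6,-0.0037,-0.0009,-0.02,0.034],[0,0,6,-0.0037,-0.0008,-0.02,0.034],[0,0,0,0,0,-0.02,0.034],[0,0,0,0,0,-0.01,0.034],[0,0,0,0,0,0,0.034]]}}

```text
clock: 7.2
eef_pos: [492.0, -207.5, 64.8]
tool_rot: [-3.138, 0.0, 1.192]
force: [0.1, 0.5, 0.4]
width: 34.2
gripper_force: 0.0
```

{"method": "move_arm", "body": {"steps": [[0,0,0,0.001,0,-0.02,0.034],[0,0,0,0,0,-0.015,0.034],[0,0,0,0,0,0,0.034]]}}

```text
clock: 7.5
eef_pos: [493.5, -207.5, 30.5]
tool_rot: [-3.139, 0.0, 1.193]
force: [-0.8, -0.2, 1.0]
width: 33.8
gripper_force: 0.0
```

{"method": "move_arm", "body": {"steps": [[0,0,-6,0,0,0,0.034],[0,0,-7,0,0,0,0.034],[0,0,-7,0,0,0,0.034],[0,0,-7,0,0,0,0.034],[0,0,-7,0,0,0,0.034]]}}

```text
clock: 8.0
eef_pos: [493.6, -208.6, 32.5]
tool_rot: [3.141, 0.0, 0.594]
force: [-3.2, -1.2, -0.3]
width: 34.2
gripper_force: 1.2
```

```bash
python3 -c "
from h import *
s=telemetry.read_state();print(s['eef_pos'],s['tool_rot'],s['qpos'].round(2),s['force'],s['torque'])"
```

```text
[ 493.55857233 -208.62276581   32.5024781 ] [3.14099349e+00 4.80135582e-04 5.94251939e-01] [ 0.06  0.83  0.45  1.99 -0.74  0.49  0.08] [-3.15649193 -1.18536247 -0.33510384] [-0.20309235  0.58721576  0.05247611]
```

{"method": "move_arm", "body": {"steps": [[0,0,-7,0,0,0,0.034],[0,0,-7,0,0,-0.001,0.034],[0,0,-7,0,0,0,0.034],[0,0,-7,0,0,0,0.034],[0,0,-7,0,0,0,0.034]]}}

```text
clock: 8.5
eef_pos: [493.7, -207.4, 31.4]
tool_rot: [-3.141, 0.0, -0.016]
force: [-2.9, 0.1, 0.3]
width: 34.2
gripper_force: 1.0
```

```bash
cat > st.py <<'E'
from h import *
s=telemetry.read_state();print(s['eef_pos'].round(1),np.degrees(s['tool_rot']).round(1),s['qpos'].round(2),s['force'].round(1),s['torque'].round(2))
E
python3 st.py
```

```text
[ 493.7 -207.4   31.4] [-179.9    0.    -0.9] [-0.03  0.87  0.6   1.99 -0.92  0.58 -0.36] [-2.9  0.1  0.3] [0.12 0.52 0.06]
```

{"method": "move_arm", "body": {"steps": [[0,0,-7,0,0,0,0.034],[0,0,-7,0,0,0,0.034],[0,0,-7,0,0,0,0.034],[0,0,-7,0,0,0,0.034],[0,0,-7,0,0,0,0.034]]}}

```text
clock: 9.0
eef_pos: [494.1, -206.6, 31.3]
tool_rot: [-3.14, 0.001, -0.626]
force: [-1.6, 1.8, 0.1]
width: 34.1
gripper_force: 0.9
```

```bash
python3 st.py
```

```text
[ 494.1 -206.6   31.3] [-1.799e+02  1.000e-01 -3.590e+01] [-0.1   0.92  0.72  1.99 -1.04  0.66 -0.87] [-1.6  1.8  0.1] [0.32 0.35 0.02]
```

{"method": "move_arm", "body": {"steps": [[0,0,-7,0,0,0,0.034],[0,0,-7,0,0,0,0.034],[0,0,-7,0,0,0,0.034],[0,0,-7,0,0,0,0.034],[0,0,-7,0,0,0,0.034]]}}

```text
clock: 9.5
eef_pos: [494.3, -207.2, 31.3]
tool_rot: [-3.141, 0.001, -1.237]
force: [-1.3, -0.3, -1.0]
width: 33.9
gripper_force: 1.2
```

```bash
python3 st.py
```

```text
[ 494.3 -207.2   31.3] [-179.9    0.   -70.9] [-0.12  0.94  0.76  1.99 -1.07  0.69 -1.45] [-1.3 -0.3 -1. ] [0.01 0.34 0.05]
```

{"method": "move_arm", "body": {"steps": [[0,0,-7,0,0,0,0.034],[0,0,-7,0,0,0,0.034],[0,0,-7,0,0,0,0.034],[0,0,-7,0,0,0,0.034],[0,0,-7,0,0,0,0.034]]}}

```text
clock: 10.0
eef_pos: [493.7, -208.1, 31.4]
tool_rot: [-3.142, -0.0, -1.849]
force: [-2.8, -0.2, -1.6]
width: 34.1
gripper_force: 1.4
```

{"method": "move_arm", "body": {"steps": [[0,0,-7,0,0,0,0.034],[0,0,-7,0,0,0,0.034],[0,0,-7,0,0,0,0.034],[0,0,-5,0,0,0,0.034],[0,0,5,0,0,0,0.034]]}}

```text
clock: 10.5
eef_pos: [494.6, -207.9, 31.4]
tool_rot: [-3.141, 0.0, -2.21]
force: [-0.7, -0.0, 0.2]
width: 34.1
gripper_force: 0.0
```

```bash
python3 st.py
```

```text
[ 494.6 -207.9   31.4] [-179.9    0.  -126.6] [-0.12  0.93  0.76  1.99 -1.07  0.68 -2.43] [-0.7 -0.   0.2] [ 0.    0.03 -0.01]
```

{"method": "move_arm", "body": {"steps": [[0,0,0,0,0,0.02,0.034],[0,0,0,0,0,0.025,0.034],[0,0,8,0,0,0,0.034],[0,0,8,0,0,0,0.034],[0,0,8,0,0,0,0.034]]}}

```text
clock: 11.0
eef_pos: [495.1, -207.7, 76.9]
tool_rot: [-3.139, 0.0, -1.785]
force: [-0.0, -0.1, 0.3]
width: 33.9
gripper_force: 0.0
```

{"method": "move_arm", "body": {"steps": [[0,0,8,0,0,0,0.034],[0,0,8,0,0,0,0.034],[0,0,8,0,0,0,0.034],[0,0,8,0,0,0,0.034],[0,0,8,0,0,0,0.034]]}}

```text
clock: 11.5
eef_pos: [494.8, -207.9, 76.8]
tool_rot: [-3.14, -0.001, -1.087]
force: [-0.0, -0.4, -0.5]
width: 34.5
gripper_force: 0.0
```

{"method": "move_arm", "body": {"steps": [[0,0,8,0,0,0,0.034],[0,0,8,0,0,0,0.034],[0,0,8,0,0,0,0.034],[0,0,8,0,0,0,0.034],[0,0,8,0,0,0,0.034]]}}

```text
clock: 12.0
eef_pos: [494.7, -208.2, 76.7]
tool_rot: [3.142, -0.002, -0.389]
force: [-0.4, 0.4, 0.3]
width: 33.9
gripper_force: 0.0
```

{"method": "move_arm", "body": {"steps": [[0,0,8,0,0,0,0.034],[0,0,8,0,0,0,0.034],[0,0,8,0,0,0,0.034],[0,0,8,0,0,0,0.034],[0,0,8,0,0,0,0.034]]}}

```text
clock: 12.5
eef_pos: [494.6, -208.4, 76.7]
tool_rot: [3.14, -0.001, 0.308]
force: [0.3, -0.3, 0.1]
width: 33.9
gripper_force: 0.0
```

{"method": "move_arm", "body": {"steps": [[0,0,8,0,0,0,0.034],[0,0,8,0,0,0,0.034],[0,0,8,0,0,0,0.034],[0,0,8,0,0,0,0.034],[0,0,8,0,0,0,0.034]]}}

```text
clock: 13.0
eef_pos: [494.5, -208.7, 76.6]
tool_rot: [3.14, 0.001, 1.006]
force: [-0.6, -0.2, 1.0]
width: 34.0
gripper_force: 0.0
```

```bash
python3 st.py; python3 look.py pics/s3.png
```

```text
[ 494.5 -208.7   76.6] [1.799e+02 1.000e-01 5.770e+01] [ 0.34  0.7   0.    1.96 -0.    0.48 -0.22] [-0.6 -0.2  1. ] [-0.03  0.01  0.02]
nut 236 [-0.3  1.1] 49.2
top pts 59 [0.7 0.8] ang world 81.70055624856606 [ 96.17484741 506.7831336 ]
stop_back [ 488.1 -206.7   20.3] 0.91
stop_back mask 894 [36.2 -0.2] [[33.5, -59.5], [40.3, 62.4]]
wing_lead [ 492.  -209.8   20.4] 0.65
wing_trail [ 491.7 -208.9   16.8] 0.52
wing_trail mask 55 [-17.7 -13.5] [[-23.3, -21.6], [-11.3, -5.7]]
[ 494.15445804 -208.02245341   75.6282932 ] [3.14110734e+00 3.59026300e-04 9.99590040e-01] [ 0.34  0.7   0.    1.97 -0.01  0.48 -0.22] 13.35
```

View pics/s3.png

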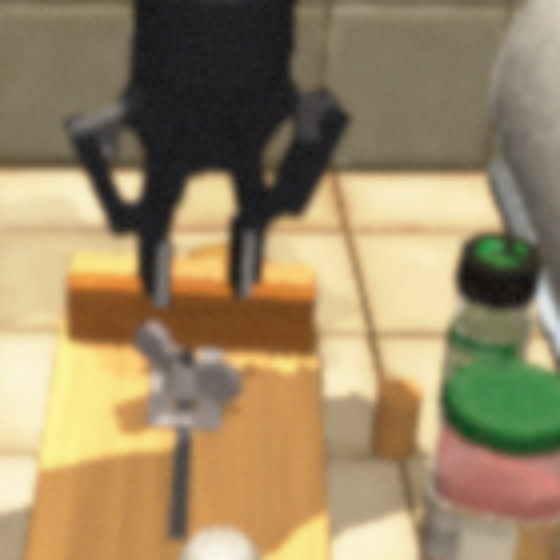

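The nut has made about a half turn: its left wing is at (150,335), almost where it was before. The stop is still home. Now the second stroke.

{"method": "move_arm", "body": {"steps": [[0,0,5,-0.0005,0.0005,0,0.034],[0,0,5,-0.0005,0,0,0.034],[0,0,0,0,0,-0.02,0.034],[0,0,0,0,0,-0.025,0.034],[0,0,0,0,0,0,0.034]]}}

```text
clock: 13.85
eef_pos: [491.1, -206.6, 28.1]
tool_rot: [-3.136, 0.001, 1.175]
force: [-0.9, 0.5, 0.2]
width: 34.1
gripper_force: 0.0
```

{"method": "move_arm", "body": {"steps": [[0,0,-7,0,0,0,0.034],[0,0,-7,0,0,0,0.034],[0,0,-7,0,0,0,0.034],[0,0,-7,0,0,0,0.034],[0,0,-7,0,0,0,0.034]]}}

```text
clock: 14.35
eef_pos: [492.1, -207.7, 31.2]
tool_rot: [-3.141, 0.001, 0.559]
force: [-2.8, -1.5, 0.3]
width: 33.9
gripper_force: 1.1
```

{"method": "move_arm", "body": {"steps": [[0,0,-7,0,0,0,0.034],[0,0,-7,0,0,0,0.034],[0,0,-7,0,0,0,0.034],[0,0,-7,0,0,0,0.034],[0,0,-7,0,0,0,0.034]]}}

```text
clock: 14.85
eef_pos: [492.0, -206.7, 31.1]
tool_rot: [-3.14, 0.002, -0.051]
force: [-2.2, 0.8, -0.2]
width: 33.8
gripper_force: 1.0
```

{"method": "move_arm", "body": {"steps": [[0,0,-7,0,0,0,0.034],[0,0,-7,0,0,0,0.034],[0,0,-7,0,0,0,0.034],[0,0,-7,0,0,0,0.034],[0,0,-7,0,0,0,0.034]]}}

```text
clock: 15.35
eef_pos: [492.6, -206.2, 31.0]
tool_rot: [-3.14, 0.002, -0.662]
force: [-1.5, 1.3, -0.9]
width: 34.1
gripper_force: 1.0
```

```bash
python3 st.py
```

```text
[ 492.6 -206.2   31. ] [-1.799e+02  1.000e-01 -3.790e+01] [ 0.1   0.82  0.39  1.99 -0.67  0.46 -1.25] [-1.5  1.3 -0.9] [ 0.17  0.39 -0.  ]
```

Yaw is -37.9°, and I expect the hard stop near -65 to -75°. From here I'll go in smaller steps.

{"method": "move_arm", "body": {"steps": [[0,0,-6,0,0,0,0.034],[0,0,-6,0,0,0,0.034],[0,0,-6,0,0,0,0.034],[0,0,-4,0,0,0,0.034]]}}

```text
clock: 15.75
eef_pos: [493.0, -206.4, 31.1]
tool_rot: [-3.141, 0.001, -1.044]
force: [-1.2, 0.4, -0.2]
width: 34.1
gripper_force: 1.1
```

{"method": "move_arm", "body": {"steps": [[0,0,-4,0,0,0,0.034],[0,0,-4,0,0,0,0.034]]}}

```text
clock: 15.95
eef_pos: [493.0, -206.6, 31.1]
tool_rot: [-3.141, 0.001, -1.183]
force: [-1.9, 0.4, -1.0]
width: 34.0
gripper_force: 1.1
```

```bash
python3 st.py
```

```text
[ 493.  -206.6   31.1] [-1.799e+02  1.000e-01 -6.780e+01] [ 0.02  0.85  0.52  1.99 -0.84  0.53 -1.61] [-1.9  0.4 -1. ] [-0.04  0.39 -0.02]
```

{"method": "move_arm", "body": {"steps": [[0,0,-4,0,0,0,0.034],[0,0,-4,0,0,0,0.034]]}}

```text
clock: 16.15
eef_pos: [492.9, -206.7, 31.1]
tool_rot: [-3.141, 0.001, -1.322]
force: [-2.1, -0.1, 0.4]
width: 33.9
gripper_force: 10.7
```

```bash
python3 st.py
```

```text
[ 492.9 -206.7   31.1] [-1.80e+02  1.00e-01 -7.58e+01] [-0.    0.86  0.55  1.99 -0.88  0.55 -1.71] [-2.1 -0.1  0.4] [-0.11  0.41  0.43]
```

{"method": "move_arm", "body": {"steps": [[0,0,-3,0,0,0,0.034],[0,0,0,0,0,0,0.034]]}}

```text
clock: 16.35
eef_pos: [492.9, -206.7, 31.0]
tool_rot: [3.141, 0.001, -1.368]
force: [-2.0, -0.2, 2.8]
width: 34.2
gripper_force: 27.9
```

```bash
python3 st.py
```

```text
[ 492.9 -206.7   31. ] [180.    0.  -78.4] [-0.01  0.86  0.57  1.99 -0.89  0.55 -1.75] [-2.  -0.2  2.8] [-0.02  0.68  1.2 ]
```

The moment jumped to 1.2 N m at yaw -75°, which is the predicted hard stop. I'll unload, lift and check.

{"method": "move_arm", "body": {"steps": [[0,0,5,0,0,0,0.034],[0,0,7,0,0,0,0.034],[0,0,0,0,0,0,0.034],[0,0,0,0,0,0.03,0.034],[0,0,0,0,0,0.04,0.034]]}}

```text
clock: 16.85
eef_pos: [492.3, -206.5, 100.2]
tool_rot: [3.14, 0.003, -1.167]
force: [0.1, -1.2, -0.0]
width: 33.7
gripper_force: 0.0
```

{"method": "move_arm", "body": {"steps": [[0,0,0,-0.01,0,0.04,0.034],[0,0,0,-0.01,0,0.03,0.034],[0,0,0,0,0,0,0.034]]}}

```text
clock: 17.15
eef_pos: [474.2, -208.7, 174.3]
tool_rot: [-3.136, -0.004, -1.167]
force: [-0.5, -0.6, -1.3]
width: 34.2
gripper_force: 0.0
```

```bash
python3 look.py pics/s4.png
```

```text
nut 260 [1.1 2.2] 50.7
top pts 72 [5.6 3.5] ang world 177.31766839929765 [189.95725247 525.79390995]
stop_back [ 5.491e+02 -3.010e+02  2.000e-01] 0.45
stop_back mask 930 [36.7  3.6] [[33.7, -57.8], [40.5, 62.6]]
wing_lead [ 489.2 -210.5   20.4] 0.67
wing_lead mask 71 [-13.7  20.8] [[-18.6, 10.6], [-9.0, 30.0]]
wing_trail [ 489.8 -209.2   15.5] 0.61
[ 472.77357784 -207.02095718  169.29101978] [ 3.14026174e+00  1.22584481e-03 -1.16307711e+00] [-0.12  0.64  0.75  1.96 -0.62  0.78 -1.75] 17.5
```

View pics/s4.png

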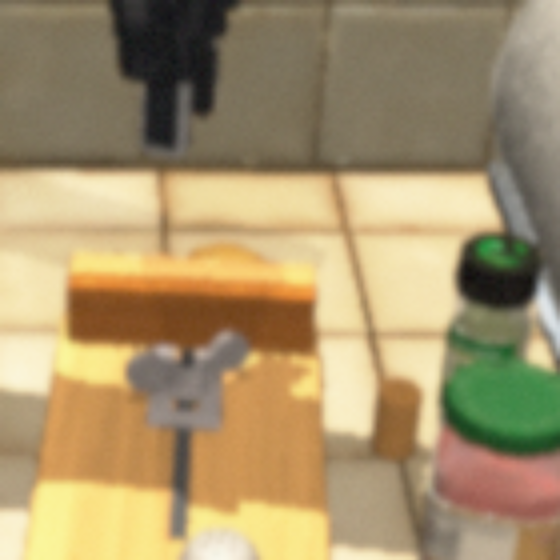

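The wings lie from (155,365) to (230,350) in the crop, close to the tight direction of 115°. The bar is home and everything else stands where it was, so I'm handing in.

```bash
python3 -c "
from h import *
print(ctrl.finish_job())"
```

```text
the job is handed in; nothing more can be done
None
```

The job is handed in: the stop was pushed home against the end block, and the wing nut was turned clockwise to its hard stop in two strokes, with the last picture showing both in place and the arm clear.

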